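# Change the pad of the wire reel brake

### The job

Change the brake pad: first draw the worn (thin) pad up out of the green bracket's spring clips and lay it flat in the grey tray. Then slide the ears of the new (thick) pad down between the spring clips of the bracket, lining up, and press until it sits flat and fully home, and let go. Leave the spring, the wire spool and the spanner where they are.

Things in the scene. Friction and masses are not known exactly. Their poses are not given: they have to be found in the camera images.
- bracket: Pad bracket, fixed; place and yaw vary. Dark steel base plate 200 x 90 x 12 mm; two green posts 115 mm apart (inner faces x = +-57.5 mm), each 18 mm thick (x), 70 mm wide (y), top 59 mm above the bench, each with a slot. Between them only a low rib (12 mm wide, top 32 mm above the bench); the long sides (+-y) are open for fingers. Origin: centre of its underside; x from post to post.
- seat (a point): Point of the bracket midway between its two posts at the height of the slot floors, 45 mm above the bench; x runs from post to post, z up. The underside of a seated pad lies here, its long axis along x. Between the pad's plate and each post there is 2.5 mm of play along x.
- slot_a (a point): Floor centre of the slot in the +x post, 66.5 mm from seat. Slot: 31 mm wide (y), 14 mm deep, open at the top and both faces. Two sprung steel clips in it, 15 mm wide (x), pinch an ear along y, each giving up to 3.5 mm. At rest they are 20 mm apart up to 8 mm above the slot floor, then flare to 32 mm apart at 29 mm above it (74 mm above the bench).
- slot_b (a point): Floor centre of the like slot in the -x post, 66.5 mm from seat, with the same two clips. A 24 mm ear meets the clips when its underside is about 15 mm above the slot floor, and a pad set in loosely stops near there. It must be pressed home, and pulled out, against the four clips with about 8 to 20 N in all.
- worn_pad_mid (a point): Worn brake pad, at first seated in the bracket: steel plate 110 x 50 x 8 mm (x, y, z) with an ear at each end (16 long, 24 wide, 8 thick; 142 mm over the ears), black lining on top, as wide, 5 mm thick: 13 mm high in all. About 0.3 kg. Centre, 6.5 mm above its underside; x from ear to ear, z out of the lining. Same when turned half round. Grasp across its 50 mm width (y).
- new_pad_mid (a point): New brake pad, on the bench lining up, left or right of the bracket (tray on the other side): steel plate 110 x 50 x 8 mm with an ear at each end (16 long, 24 wide, 8 thick; 142 mm over the ears), black lining as wide, 18 mm thick: 26 mm high in all. About 0.38 kg. Centre, 13 mm above its underside; x from ear to ear, z out of the lining. Same turned half round. Grasp across y (50 mm).
- tray: The grey open tray for worn parts, fixed on the bench, 220 x 170 x 30 mm outside (x, y, z), walls and floor 4 mm thick. The origin is the centre of its underside on the bench; x is its long direction.
- worn_pad: The worn pad's body; its origin is the centre of its underside.
- new_pad: The new pad's body; its origin is the centre of its underside.
- spring: A dark steel coil spring standing on the bench, 60 mm across, 85 mm high; origin at the centre of its underside. Leave alone.
- spool: A small spool of copper wire standing on its flange, 90 mm across, 50 mm high; origin at the centre of its underside. Leave alone.
- spanner: A steel spanner lying flat on the bench, 160 mm long; origin near the middle of its underside. Leave alone.
There are look-alikes about, which are no part of the job. Leave any yellow look-alike of the worn_pad alone.

How it is judged:
On the way, in this order (a step that is already met when the one before it is completed fails the run):
1. the worn pad lies flat in the tray, let go (x of worn_pad_mid in the frame of tray between -0.105 and 0.105 m and y of worn_pad_mid in the frame of tray between -0.08 and 0.08 m and z of worn_pad_mid in the frame of tray below 0.016 m and angle between worn_pad_mid's own z axis and vertical below 0.12 rad and linear speed of worn_pad below 0.03 m/s and contact force between the fingers and worn_pad below 0.1 N), for 0.2 s.
2. the new pad sits flat and fully home in the bracket, lining up (x of new_pad_mid in the frame of seat between -0.005 and 0.005 m and y of new_pad_mid in the frame of seat between -0.004 and 0.004 m and z of new_pad_mid in the frame of seat between 0.01 and 0.015 m and angle between new_pad_mid's own z axis and vertical below 0.04 rad and angle between the x axis of new_pad_mid and the x axis of seat, either way round below 0.08 rad), for 0.2 s.
At the end, for the whole second after the job is handed in: Worn pad flat on the tray floor (centre inside the walls, tilt under 0.12 rad). New pad in the bracket, lining up: within 5 mm along, 4 mm across, at most 2 mm above the slot floors, tilt under 0.04 rad, in line within 0.08 rad. Both released and at rest (all of step 1 and all of step 2 and linear speed of new_pad below 0.02 m/s and contact force between the fingers and new_pad below 0.1 N); the robot touches nothing.
It fails at once if the spring is moved by more than 25 mm (distance of spring from where it was at the start of the episode above 0.025 m).
It fails at once if the spool is moved by more than 25 mm (distance of spool from where it was at the start of the episode above 0.025 m).
It fails at once if the spanner is moved by more than 25 mm (distance of spanner from where it was at the start of the episode above 0.025 m).
It also fails if it takes over 64 s, if anything falls off the work surface, if the arm or the gripper's body presses on something with over 40 N, if the wrist force passes 120 N, or if a joint passes its speed limit or range.

### The arm

A 6-joint arm with a two-finger parallel gripper is mounted at the origin on the work surface. World frame = base frame: x ahead of the robot, y to its left, z up, the work surface at z = 0. Lengths are in m, angles in rad, forces in N, time in s.
With the tool pointing down it reaches from about 0.275 to 0.875 m from the base axis. Payload 12.5 kg.
Tool frame: the origin (TCP) lies at the very end of the fingers, on their centre line; the grasp point (between the pads) lies 19 mm behind it; z points along the fingers, x is the direction in which the jaws open and shut, and the axes are right-handed (so a half turn about z gives the same grasp; the last joint's range is limited). The gripper opens to 85 mm and grips with 20 to 120 N. Pads are 22 mm wide; open, the fingers measure 114 mm over their backs; the gripper's body (76 mm by 85 mm) begins 54 mm behind the grasp point. The pads swing forward as they close: fully open they stand 13 mm farther back than shut.
Start: joints at [-1.372, 0.351, 1.652, -0, 1.139, -0.085], TCP at [0.154, -0.528, 0.231] pointing down, gripper open.
Joint ranges: [-2.75, 2.75], [-0.79, 2.1], [0.01, 2.65], [-1.57, 4.71], [0.07, 3.14], [-2.87, 2.87]. Speed limits (rad/s): [2.22, 2.22, 2.79, 3.14, 3.14, 3.14].

### API

Orientations are given as a unit quaternion [w, x, y, z].
In Python, from rig import get_state, snapshot, job_done gives the robot as it stands.
- The arm moves only by the shell command python3 -m creep 'ROWS' [FORCE]. ROWS is JSON, a list of rows, each an object of numbers: "wx", "wy", "wz": the turn, a rotation vector about the tool's x, y, z in units of 5 degrees (1.0 is 5 degrees); "tx", "ty", "tz": the shift along the tool's x, y, z in units of 40 mm (1.0 is 40 mm); "gripper": the finger opening in mm, from 0 to 85.4. In form: [{"wx": .., "wy": .., "wz": .., "tx": .., "ty": .., "tz": .., "gripper": ..}, ...]. A call has 1 to 12 rows; each row is the pose to reach, as a shift and turn from the pose commanded when the call began, along the tool's axes at that moment; what a row does not reach only later rows make up. A row lasts 1/12 s, in which the tool goes at most 41.7 mm and 7.16 degrees, less where a joint would pass 70% of its speed; a pose out of reach is approached as far as the arm can. A call with a gripper value outside its range is refused whole. The fingers move at their own pace and stop on an object; FORCE is the grip in N (left out, the last holds). Time passes only in rows, so rows that repeat a pose let the fingers close. It gives the time, the measured TCP pose, the force and the opening at its end, in the units of the state.
- get_state(): the state, without advancing time (a new reading comes with each control period).
- snapshot(name): name is "scene" or "top" or "wrist"; returns a dict with "pixels" (480x640x3 uint8, blue, green, red), "fx", "fy", "cx", "cy" (pixels), "R" (3x3) and "t" (3): a world point X has camera coordinates R X + t; the wrist camera has in their place "hand_eye" (4x4, takes a point from camera to tool coordinates, whose origin is the TCP and whose axes are the tool frame's). Camera axes: x right, y down, z forward; pixel columns grow to the right and rows downward; lengths in m; the calibration is good to about 2 mm. A picture is of the moment at which its call begins: read the wrist's pose just before it. There is no depth.
- job_done(): hands the job in, once; it reports no verdict.
The state is a dict: "time": time; "joints": joint angles; "qvel": joint speeds; "effort": joint torques, N m; "tool_pos": TCP position; "orientation": TCP orientation; "wrist_force": force on the tool from outside, world axes, zero at the start; "torque": the same for the moment, N m; "gripper_width": opening from 0.0 (shut) to 1.0 (fully open).
Only numpy, scipy, OpenCV 4.12 (cv2) and the standard library are available. Lean on these libraries where they do the work, as an engineer would, in place of code of your own. Each camera call takes 0.05 s, during which the arm holds its last target.

## Working session

There is one attempt and no reset: what is moved stays moved. The work goes in short steps, Python scripts to look and compute and a shell command to move; the robot and the scene stay as the last step left them, time stands still between calls to the robot, and variables do not carry over. Pictures are saved under pics/ and viewed, and the job is handed in when it is done.

```bash
ls; mkdir -p pics; python3 - <<'E'
from rig import get_state,snapshot
import cv2
print(get_state())
for n in("scene","top","wrist"):
    s=snapshot(n); cv2.imwrite(f"pics/{n}0.png",s["pixels"]); print(n,{k:v for k,v in s.items() if k!="pixels"})
E
```

```text
pics
{'time': 0.0, 'joints': array([-1.37160533e+00,  3.51199157e-01,  1.65245084e+00,  1.11498423e-05,
        1.13913896e+00, -8.45926073e-02]), 'qvel': array([ 0.00052042, -0.00140678, -0.00028272,  0.00102694, -0.0014981 ,
        0.00050797]), 'effort': array([-1.01260506e-03, -5.06100655e+01, -2.91407096e+01, -1.38452451e-04,
        4.52082095e-03,  2.43281141e-05]), 'tool_pos': array([ 0.15395546, -0.52764563,  0.23076858]), 'orientation': array([-4.01820832e-04,  7.99995303e-01, -6.00005964e-01, -4.43117426e-04]), 'wrist_force': array([ 0.27577363, -0.15039407,  0.97696982]), 'torque': array([-0.00309092,  0.04060174,  0.06375133]), 'gripper_width': 0.9956525326854314}
scene {'fx': 571.315566887947, 'fy': 571.315566887947, 'cx': 311.2945185837054, 'cy': 241.06659693492102, 'R': array([[-0.11902392,  0.99273069,  0.01786286],
       [ 0.56775417,  0.08280837, -0.81902257],
       [-0.81454804, -0.08734157, -0.57348317]]), 't': array([ 0.04787851, -0.23047269,  1.51252084])}
top {'fx': 541.4908153902186, 'fy': 541.4908153902186, 'cx': 313.61519994265154, 'cy': 242.06221082393748, 'R': array([[ 0.00752452, -0.99993901,  0.00808442],
       [-0.98641986, -0.00874879, -0.16401013],
       [ 0.16407085, -0.00674053, -0.98642553]]), 't': array([-0.01203289,  0.53671787,  0.86285765])}
wrist {'fx': 370.146324641795, 'fy': 370.146324641795, 'cx': 321.11443804617846, 'cy': 240.17394724085497, 'hand_eye': array([[ 9.99999831e-01,  4.08407374e-04,  4.14364906e-04,
         5.82561441e-04],
       [-5.07778150e-04,  9.60310277e-01,  2.78933529e-01,
        -7.11477569e-02],
       [-2.84000367e-04, -2.78933693e-01,  9.60310322e-01,
        -1.42299926e-01],
       [ 0.00000000e+00,  0.00000000e+00,  0.00000000e+00,
         1.00000000e+00]])}
```

View pics/scene0.png

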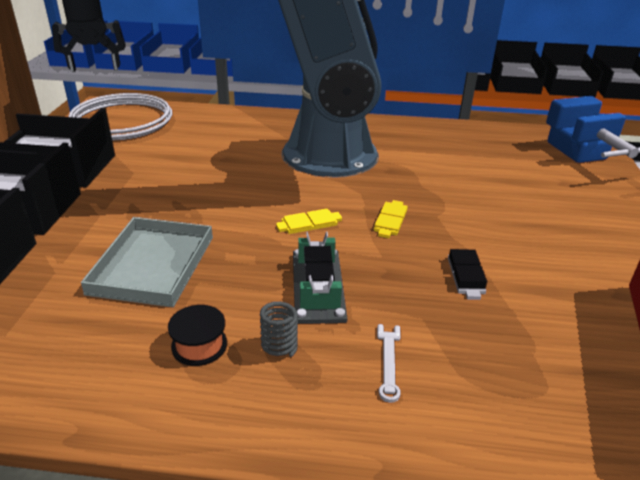

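View pics/top0.png

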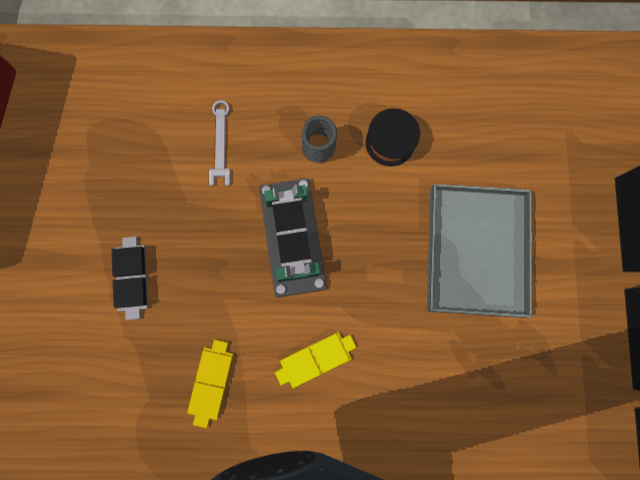

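View pics/wrist0.png

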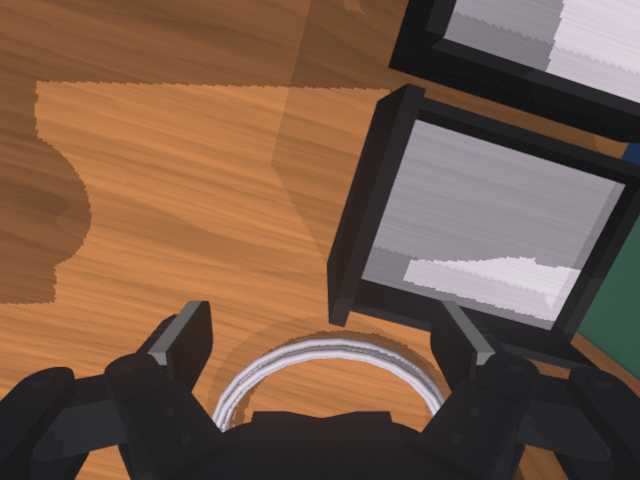

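The worn pad could be confused with four things in the top view:
- The black pad in the green bracket, at (292,230).
- The black pad on the bench, at (130,278), which is the new one.
- Two yellow look-alikes, at (211,384) and (316,360).

I choose the one clipped in the bracket. The tray is at (482,251), the spring at (319,140), the spool at (393,137) and the spanner at (220,145). The wrist view shows none of these parts. Next I'll measure and take a close crop.

```bash
cat > h.py <<'E'
import numpy as np,cv2
from rig import get_state,snapshot
from scipy.spatial.transform import Rotation as Ro
def rot(s): 
    q=s["orientation"]; return Ro.from_quat([q[1],q[2],q[3],q[0]]).as_matrix()
def cam(s,st=None):
    if "R" in s:
        R=np.array(s["R"]);t=np.array(s["t"]); return R.T,-R.T@t
    T=np.eye(4);T[:3,:3]=rot(st);T[:3,3]=st["tool_pos"]; M=T@s["hand_eye"]; return M[:3,:3],M[:3,3]
def ray(s,uv,z,st=None):
    A,c=cam(s,st); uv=np.atleast_2d(uv).astype(float)
    d=np.c_[(uv[:,0]-s["cx"])/s["fx"],(uv[:,1]-s["cy"])/s["fy"],np.ones(len(uv))]@A.T
    return c+d*((z-c[2])/d[:,2])[:,None]
def proj(s,X,st=None):
    A,c=cam(s,st); p=(np.atleast_2d(X)-c)@A
    return np.c_[p[:,0]/p[:,2]*s["fx"]+s["cx"],p[:,1]/p[:,2]*s["fy"]+s["cy"]]
def rect(pts):
    r=cv2.minAreaRect((pts[:,:2]*1000).astype(np.float32)); b=cv2.boxPoints(r)
    e=[b[1]-b[0],b[2]-b[1]]; e.sort(key=np.linalg.norm)
    L=e[1]; return np.array(r[0])/1000,[np.linalg.norm(x) for x in e],np.degrees(np.arctan2(L[1],L[0]))%180
E
python3 - <<'E'
from h import *
s=snapshot("top");im=s["pixels"]
hsv=cv2.cvtColor(im,cv2.COLOR_BGR2HSV)
def blob(mask,box,close=5):
    m=np.zeros_like(mask);x0,y0,x1,y1=box;m[y0:y1,x0:x1]=mask[y0:y1,x0:x1]
    m=cv2.morphologyEx(m,cv2.MORPH_CLOSE,np.ones((close,close)))
    c=max(cv2.findContours(m,0,2)[0],key=cv2.contourArea); return c[:,0,:]
dark=((hsv[...,2]<50)).astype(np.uint8)*255
for n,box,z in(("new",(90,220,170,335),.026),("worn",(270,190,316,266),.058)):
    c=blob(dark,box); print(n,c.min(0),c.max(0),rect(ray(s,c,z)))
grey=((hsv[...,1]<70)&(hsv[...,2]>60)).astype(np.uint8)*255
c=blob(grey,(415,170,550,330)); print("tray",c.min(0),c.max(0),rect(ray(s,c,.03)))
green=((hsv[...,0]>60)&(hsv[...,0]<95)&(hsv[...,1]>90)).astype(np.uint8)*255
for b in((255,175,330,210),(255,255,330,290)):
    c=blob(green,b); print("post",c.min(0),c.max(0),rect(ray(s,c,.059)))
cr=np.hstack([cv2.resize(im[165:305,250:340],None,fx=4,fy=4,interpolation=2),cv2.resize(im[210:350,85:175],None,fx=4,fy=4,interpolation=2)])
cv2.imwrite("pics/crop1.png",cr)
s2=snapshot("scene")["pixels"]; cv2.imwrite("pics/crop2.png",cv2.resize(s2[180:330,260:510],None,fx=3,fy=3,interpolation=2))
E
```

```text
new [112 247] [146 307] (array([0.47822519, 0.30325757]), [np.float32(54.26261), np.float32(98.774826)], np.float32(6.041966))
worn [270 197] [310 262] (array([0.55511804, 0.03047326]), [np.float32(52.734524), np.float32(105.178345)], np.float32(11.334533))
tray [427 184] [531 317] (array([ 0.52992761, -0.29065359]), [np.float32(175.392), np.float32(220.52579)], np.float32(176.77588))
post [295 186] [306 201] (array([0.61653827, 0.01501018]), [np.float32(18.375713), np.float32(25.819973)], np.float32(0.56328917))
post [276 263] [318 280] (array([0.48493112, 0.01887062]), [np.float32(20.78894), np.float32(69.004974)], np.float32(99.16576))
```

View pics/crop1.png

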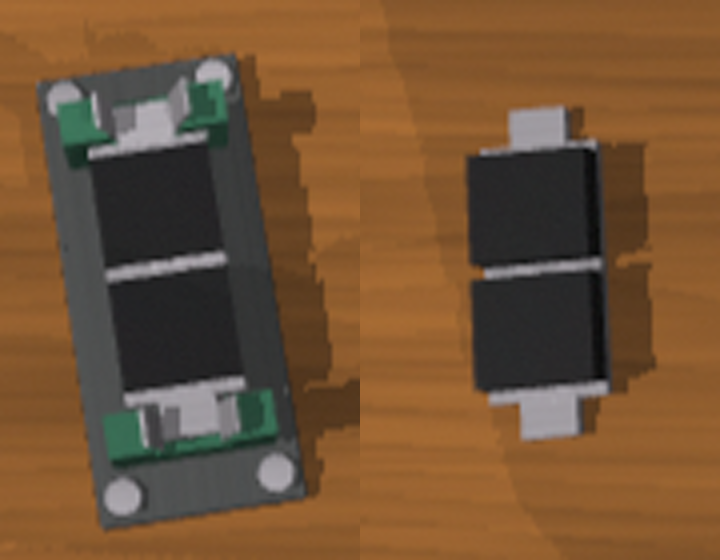

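View pics/crop2.png

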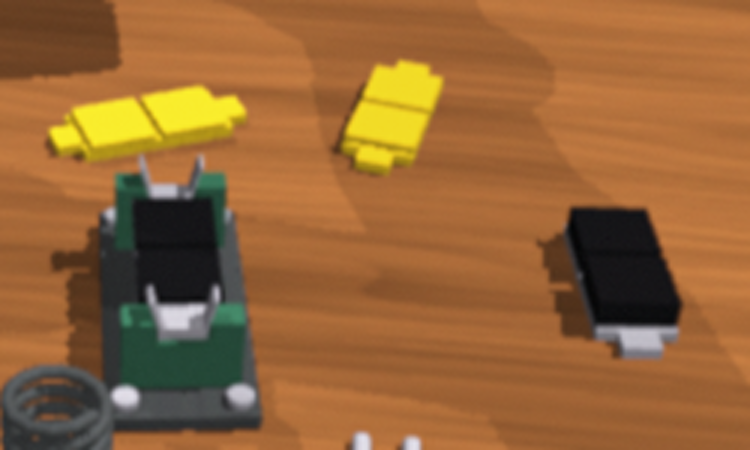

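The crops confirm the choice. The thin black pad in the bracket's clips is the worn one, and the thicker black pad lying free on the left is the new one. Next is a look from the wrist camera above the bracket.

```bash
cat >> h.py <<'E'
def units(p,yaw_deg):
    """shift/turn units to get TCP to p, tool down, tool x at yaw"""
    st=get_state();R=rot(st);a=np.radians(yaw_deg)
    X=np.array([np.cos(a),np.sin(a),0]);Z=np.array([0,0,-1.]);T=np.c_[X,np.cross(Z,X),Z]
    print("t",np.round(R.T@(np.array(p)-st["tool_pos"])/.04,3),"w",np.round(np.degrees(Ro.from_matrix(R.T@T).as_rotvec())/5,3),"at",np.round(st["tool_pos"],4),"time",round(st["time"],2),"F",np.round(st["wrist_force"],1),"grip",round(st["gripper_width"]*85.4,1))
E
python3 - <<'E'
from h import *
s=snapshot("top")
b=ray(s,[(265.8,189.8),(303.3,184),(280.5,289),(319.3,283.3)],.015)
print(b, b.mean(0)); d=(b[0]+b[1]-b[2]-b[3]);print(np.degrees(np.arctan2(d[1],d[0])))
units((.55,.02,.20),-80.5)
E
```

```text
[[ 0.63403649  0.07689026  0.015     ]
 [ 0.64519991  0.01111427  0.015     ]
 [ 0.4600583   0.04801309  0.015     ]
 [ 0.47033209 -0.01808843  0.015     ]] [0.5524067 0.0294823 0.015    ]
9.452550623904875
t [-10.376 -13.339   0.782] w [-0.     0.005  1.352] at [ 0.154  -0.5279  0.2311] time 0.3 F [ 0.2  0.3 -0.2] grip 85.3
```

```bash
python3 -m creep '[{"tx":-10.4,"ty":-13.3,"tz":0.8,"wz":1.35},{"tx":-10.4,"ty":-13.3,"tz":0.8,"wz":1.35},{"tx":-10.4,"ty":-13.3,"tz":0.8,"wz":1.35},{"tx":-10.4,"ty":-13.3,"tz":0.8,"wz":1.35},{"tx":-10.4,"ty":-13.3,"tz":0.8,"wz":1.35},{"tx":-10.4,"ty":-13.3,"tz":0.8,"wz":1.35},{"tx":-10.4,"ty":-13.3,"tz":0.8,"wz":1.35},{"tx":-10.4,"ty":-13.3,"tz":0.8,"wz":1.35},{"tx":-10.4,"ty":-13.3,"tz":0.8,"wz":1.35},{"tx":-10.4,"ty":-13.3,"tz":0.8,"wz":1.35},{"tx":-10.4,"ty":-13.3,"tz":0.8,"wz":1.35},{"tx":-10.4,"ty":-13.3,"tz":0.8,"wz":1.35}]'
python3 - <<'E'
from h import *
units((.55,.03,.20),-80.5)
E
```

```text
t [-10.616 -13.409   0.783] w [-0.     0.005  1.352] at [ 0.154  -0.5279  0.2311] time 0.3 F [ 0.2  0.3 -0.2] grip 85.3schema error: expected keys wx, wy, wz, tx, ty, tz, gripper
```

All the keys are needed, so I'll write them out.

```bash
python3 -m creep '[{"wx":0,"wy":0,"wz":1.35,"tx":-10.5,"ty":-13.4,"tz":0.8,"gripper":85},{"wx":0,"wy":0,"wz":1.35,"tx":-10.5,"ty":-13.4,"tz":0.8,"gripper":85},{"wx":0,"wy":0,"wz":1.35,"tx":-10.5,"ty":-13.4,"tz":0.8,"gripper":85},{"wx":0,"wy":0,"wz":1.35,"tx":-10.5,"ty":-13.4,"tz":0.8,"gripper":85},{"wx":0,"wy":0,"wz":1.35,"tx":-10.5,"ty":-13.4,"tz":0.8,"gripper":85},{"wx":0,"wy":0,"wz":1.35,"tx":-10.5,"ty":-13.4,"tz":0.8,"gripper":85},{"wx":0,"wy":0,"wz":1.35,"tx":-10.5,"ty":-13.4,"tz":0.8,"gripper":85},{"wx":0,"wy":0,"wz":1.35,"tx":-10.5,"ty":-13.4,"tz":0.8,"gripper":85},{"wx":0,"wy":0,"wz":1.35,"tx":-10.5,"ty":-13.4,"tz":0.8,"gripper":85},{"wx":0,"wy":0,"wz":1.35,"tx":-10.5,"ty":-13.4,"tz":0.8,"gripper":85},{"wx":0,"wy":0,"wz":1.35,"tx":-10.5,"ty":-13.4,"tz":0.8,"gripper":85},{"wx":0,"wy":0,"wz":1.35,"tx":-10.5,"ty":-13.4,"tz":0.8,"gripper":85}]'
python3 - <<'E'
from h import *
units((.55,.03,.20),-80.5)
E
```

```text
time: 1.3
tool_pos: [0.446, -0.1202, 0.2079]
orientation: [-0.0, 0.763, -0.646, 0.0]
wrist_force: [0.3, -1.4, 0.8]
gripper_width: 0.995
t [-3.273 -3.184  0.199] w [-0.005 -0.003  0.003] at [ 0.446  -0.1202  0.2079] time 1.3 F [ 0.3 -1.4  0.8] grip 85.0
```

```bash
python3 -m creep '[{"wx":0,"wy":0,"wz":0,"tx":-3.2,"ty":-3.2,"tz":0.2,"gripper":85},{"wx":0,"wy":0,"wz":0,"tx":-3.2,"ty":-3.2,"tz":0.2,"gripper":85},{"wx":0,"wy":0,"wz":0,"tx":-3.2,"ty":-3.2,"tz":0.2,"gripper":85},{"wx":0,"wy":0,"wz":0,"tx":-3.2,"ty":-3.2,"tz":0.2,"gripper":85},{"wx":0,"wy":0,"wz":0,"tx":-3.2,"ty":-3.2,"tz":0.2,"gripper":85},{"wx":0,"wy":0,"wz":0,"tx":-3.2,"ty":-3.2,"tz":0.2,"gripper":85},{"wx":0,"wy":0,"wz":0,"tx":-3.2,"ty":-3.2,"tz":0.2,"gripper":85}]'
python3 - <<'E'
from h import *
units((.55,.03,.20),-80.5)
st=get_state();s=snapshot("wrist");cv2.imwrite("pics/w1.png",s["pixels"])
np.save("w1.npy",np.r_[st["tool_pos"],st["orientation"]])
E
```

```text
time: 1.88
tool_pos: [0.5501, 0.0256, 0.1994]
orientation: [0.0, 0.764, -0.645, -0.0]
wrist_force: [0.1, -0.4, -0.4]
gripper_width: 0.995
t [-0.11  -0.017 -0.015] w [ 0.01  -0.     0.019] at [0.5501 0.0256 0.1994] time 1.88 F [ 0.1 -0.4 -0.4] grip 85.0
```

View pics/w1.png

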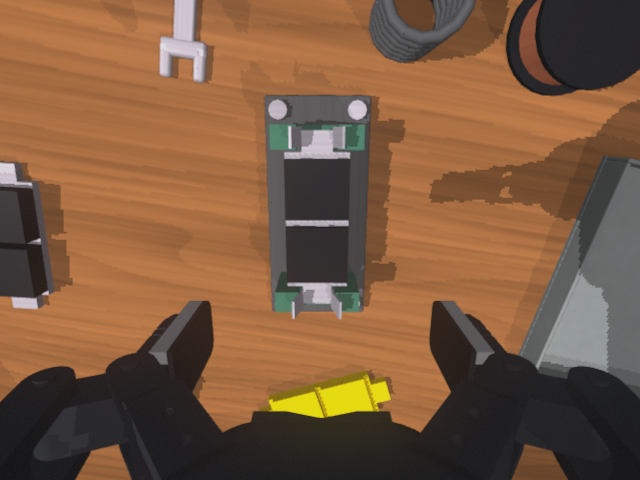

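The wrist view shows the worn pad between the posts, with its lining spanning about (285,157) to (350,283). The yellow look-alike is at (325,395), well below it.

```bash
cat > m1.py <<'E'
from h import *
st=get_state();s=snapshot("wrist");im=s["pixels"];hsv=cv2.cvtColor(im,cv2.COLOR_BGR2HSV)
print("V lining",hsv[200,310],"plate",hsv[200,277],"bolt",im[109,277])
m=((hsv[...,2]<(int(hsv[200,310,2])+int(hsv[200,277,2]))//2)).astype(np.uint8)*255
w=np.zeros_like(m);w[140:300,282:353]=m[140:300,282:353];w=cv2.morphologyEx(w,cv2.MORPH_CLOSE,np.ones((9,1)));w=cv2.morphologyEx(w,cv2.MORPH_OPEN,np.ones((5,5)))
c=max(cv2.findContours(w,0,2)[0],key=cv2.contourArea)[:,0]
print("lining",c.min(0),c.max(0),rect(ray(s,c,.058,st)))
g=((hsv[...,0]>60)&(hsv[...,0]<95)&(hsv[...,1]>90)).astype(np.uint8)*255;g[310:]=0;g[:90]=0
ys,xs=np.nonzero(g[:200,260:380]);print("green far",xs.min()+260,xs.max()+260,ys.min(),ys.max())
# midline of far/near white ears: bright pixels columns
E
python3 m1.py
```

```text
V lining [168  24  53] plate [173  11  94] bolt [192 181 191]
lining [282 159] [352 290] (array([0.54815845, 0.02729859]), [np.float32(58.188206), np.float32(106.615524)], np.float32(9.540267))
green far 269 362 125 148
```

```bash
python3 - <<'E'
from h import *
st=get_state();s=snapshot("wrist");im=s["pixels"];g=cv2.cvtColor(im,cv2.COLOR_BGR2GRAY)
for r in(180,200,240,260): print(r,g[r,264:376].tolist())
print(g[150:290,310].tolist())
E
```

```text
180 [113, 109, 97, 94, 95, 93, 94, 93, 93, 94, 94, 92, 91, 90, 91, 91, 92, 92, 80, 58, 52, 52, 52, 54, 52, 52, 52, 52, 53, 52, 52, 54, 53, 52, 52, 52, 51, 52, 52, 52, 51, 51, 50, 51, 50, 50, 51, 52, 50, 50, 50, 50, 49, 50, 51, 48, 50, 50, 49, 50, 50, 48, 49, 49, 49, 49, 50, 49, 49, 50, 49, 48, 49, 49, 50, 48, 49, 49, 48, 49, 48, 50, 50, 51, 61, 70, 71, 71, 72, 72, 72, 72, 69, 70, 69, 72, 72, 70, 70, 70, 70, 67, 71, 84, 91, 91, 93, 92, 93, 93, 94, 92]
200 [116, 116, 110, 95, 95, 95, 93, 93, 95, 93, 93, 92, 91, 91, 90, 91, 91, 91, 88, 72, 52, 52, 51, 52, 51, 51, 51, 51, 49, 50, 50, 49, 49, 50, 51, 51, 51, 49, 51, 49, 48, 49, 47, 48, 48, 49, 48, 48, 48, 48, 48, 49, 50, 49, 48, 48, 49, 47, 47, 48, 50, 48, 47, 48, 48, 48, 48, 47, 47, 47, 48, 48, 48, 48, 47, 48, 49, 47, 47, 49, 50, 48, 48, 54, 68, 70, 71, 71, 72, 72, 72, 72, 70, 69, 70, 71, 72, 70, 70, 69, 68, 64, 72, 83, 82, 81, 81, 81, 81, 81, 82, 83]
240 [104, 103, 103, 98, 92, 95, 95, 95, 95, 94, 93, 93, 93, 92, 94, 91, 91, 90, 91, 92, 79, 49, 50, 50, 51, 49, 49, 49, 48, 49, 49, 47, 48, 49, 48, 49, 49, 50, 47, 48, 48, 49, 49, 47, 46, 4
[... 609 characters left out ...]
1, 71, 70, 72, 73, 73, 72, 71, 70, 70, 72, 71, 71, 72, 72, 69, 64, 70, 81, 80, 80, 81, 81, 96, 115, 107, 94, 95, 94]
[198, 198, 195, 182, 180, 180, 180, 156, 69, 53, 53, 53, 52, 52, 52, 51, 52, 52, 52, 52, 53, 52, 52, 50, 51, 51, 50, 50, 51, 50, 51, 49, 50, 50, 49, 49, 49, 50, 50, 50, 50, 48, 49, 50, 48, 50, 50, 49, 48, 49, 48, 47, 49, 48, 49, 47, 50, 48, 49, 47, 47, 49, 47, 47, 47, 49, 47, 48, 48, 123, 191, 187, 179, 178, 179, 151, 36, 43, 48, 48, 49, 48, 48, 48, 48, 48, 46, 48, 47, 46, 47, 49, 48, 47, 45, 46, 47, 48, 48, 46, 48, 46, 48, 48, 49, 47, 47, 47, 48, 46, 47, 48, 47, 47, 48, 47, 47, 48, 47, 47, 47, 48, 49, 48, 50, 50, 47, 48, 46, 48, 49, 82, 154, 200, 201, 198, 197, 197, 179, 132]
```

```bash
python3 - <<'E'
from h import *
st=get_state();s=snapshot("wrist");g=cv2.cvtColor(s["pixels"],cv2.COLOR_BGR2GRAY)
m=(g<60).astype(np.uint8)*255
w=np.zeros_like(m);w[140:300,278:356]=m[140:300,278:356];w=cv2.morphologyEx(w,cv2.MORPH_CLOSE,np.ones((11,1)));w=cv2.morphologyEx(w,cv2.MORPH_OPEN,np.ones((9,9)))
c=max(cv2.findContours(w,0,2)[0],key=cv2.contourArea)[:,0]
print("lining",c.min(0),c.max(0),rect(ray(s,c,.058,st)))
# edges per row -> midline
L=[]
for r in list(range(165,215))+list(range(232,276)):
    q=np.nonzero(g[r,278:356]<60)[0]+278; L.append(((q.min()-.5+q.max()+.5)/2,r,q.max()-q.min()+1))
L=np.array(L);P=ray(s,L[:,:2],.058,st);k=np.polyfit(P[:,0],P[:,1],1);print("mid yaw",np.degrees(np.arctan(k[0])),"y at .552",np.polyval(k,.552), "w px",L[:,2].mean())
e=ray(s,[(311,157.7),(311,281)],.058,st);print("ends",e,e.mean(0))
b=ray(s,[(277,109),(358,109)],.016,st);print("bolts",b,b.mean(0))
units((.552,.0293,.12),-80.55)
E
```

```text
lining [283 159] [353 289] (array([0.54880878, 0.02544559]), [np.float32(57.123707), np.float32(105.82251)], np.float32(9.471938))
mid yaw 9.616843085375807 y at .552 0.0284834455158465 w px 63.6063829787234
ends [[0.60103166 0.03976261 0.058     ]
 [0.50264932 0.02411574 0.058     ]] [0.55184049 0.03193917 0.058     ]
bolts [[0.63269157 0.07453483 0.016     ]
 [0.64378613 0.00806057 0.016     ]] [0.63823885 0.0412977  0.016     ]
t [-0.118 -0.074  2.   ] w [-0.    -0.001 -0.004] at [0.5498 0.0242 0.2   ] time 2.08 F [ 0.1 -0.2 -0. ] grip 84.9
```

```bash
python3 -m creep '[{"wx":0,"wy":0,"wz":0,"tx":-0.1,"ty":-0.07,"tz":1,"gripper":85},{"wx":0,"wy":0,"wz":0,"tx":-0.1,"ty":-0.07,"tz":2,"gripper":85},{"wx":0,"wy":0,"wz":0,"tx":-0.1,"ty":-0.07,"tz":3,"gripper":85},{"wx":0,"wy":0,"wz":0,"tx":-0.1,"ty":-0.07,"tz":3.6,"gripper":85},{"wx":0,"wy":0,"wz":0,"tx":-0.1,"ty":-0.07,"tz":4,"gripper":85},{"wx":0,"wy":0,"wz":0,"tx":-0.1,"ty":-0.07,"tz":4.2,"gripper":85},{"wx":0,"wy":0,"wz":0,"tx":-0.1,"ty":-0.07,"tz":4.2,"gripper":85},{"wx":0,"wy":0,"wz":0,"tx":-0.1,"ty":-0.07,"tz":4.2,"gripper":85}]'
python3 - <<'E'
from h import *
units((.552,.0288,.031),-80.5)
s=snapshot("wrist");cv2.imwrite("pics/w2.png",s["pixels"])
E
```

```text
time: 2.75
tool_pos: [0.5527, 0.0291, 0.0326]
orientation: [-0.0, 0.763, -0.646, 0.0]
wrist_force: [0.3, 0.7, 0.3]
gripper_width: 0.993
t [0.006 0.019 0.039] w [-0.008 -0.002 -0.006] at [0.5527 0.0291 0.0326] time 2.75 F [0.3 0.7 0.3] grip 84.8
```

View pics/w2.png

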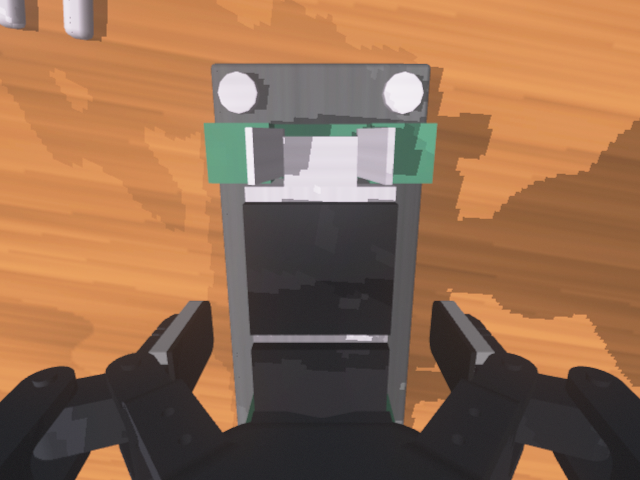

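The fingers straddle the pad evenly: its lining spans columns 245–397, and the pads are at 211 and 431. Now I'll close the gripper.

```bash
python3 -m creep '[{"wx":0,"wy":0,"wz":0,"tx":0,"ty":0,"tz":0,"gripper":40},{"wx":0,"wy":0,"wz":0,"tx":0,"ty":0,"tz":0,"gripper":40},{"wx":0,"wy":0,"wz":0,"tx":0,"ty":0,"tz":0,"gripper":40},{"wx":0,"wy":0,"wz":0,"tx":0,"ty":0,"tz":0,"gripper":40},{"wx":0,"wy":0,"wz":0,"tx":0,"ty":0,"tz":0,"gripper":40},{"wx":0,"wy":0,"wz":0,"tx":0,"ty":0,"tz":0,"gripper":40}]' 80
python3 - <<'E'
from h import *
units((.552,.0288,.031),-80.5)
E
```

```text
time: 3.3
tool_pos: [0.5528, 0.0296, 0.033]
orientation: [-0.0, 0.763, -0.646, 0.0]
wrist_force: [-3.2, -0.3, 10.5]
gripper_width: 0.567
t [0.017 0.023 0.051] w [-0.014 -0.003  0.002] at [0.5528 0.0296 0.033 ] time 3.3 F [-3.2 -0.3 10.5] grip 48.4
```

```bash
python3 -m creep '[{"wx":0,"wy":0,"wz":0,"tx":0,"ty":0,"tz":-0.1,"gripper":40},{"wx":0,"wy":0,"wz":0,"tx":0,"ty":0,"tz":-0.25,"gripper":40},{"wx":0,"wy":0,"wz":0,"tx":0,"ty":0,"tz":-0.4,"gripper":40},{"wx":0,"wy":0,"wz":0,"tx":0,"ty":0,"tz":-0.6,"gripper":40},{"wx":0,"wy":0,"wz":0,"tx":0,"ty":0,"tz":-0.9,"gripper":40},{"wx":0,"wy":0,"wz":0,"tx":0,"ty":0,"tz":-1.4,"gripper":40},{"wx":0,"wy":0,"wz":0,"tx":0,"ty":0,"tz":-2,"gripper":40},{"wx":0,"wy":0,"wz":0,"tx":0,"ty":0,"tz":-3,"gripper":40},{"wx":0,"wy":0,"wz":0,"tx":0,"ty":0,"tz":-3.5,"gripper":40},{"wx":0,"wy":0,"wz":0,"tx":0,"ty":0,"tz":-3.5,"gripper":40},{"wx":0,"wy":0,"wz":0,"tx":0,"ty":0,"tz":-3.5,"gripper":40}]' 80
python3 - <<'E'
from h import *
units((.53,-.29,.17),-93.2)
s=snapshot("wrist");cv2.imwrite("pics/w3.png",s["pixels"])
E
```

```text
time: 4.22
tool_pos: [0.5528, 0.0297, 0.1735]
orientation: [-0.001, 0.763, -0.646, 0.001]
wrist_force: [0.4, 0.9, -3.2]
gripper_width: 0.567
t [7.788 1.884 0.086] w [-3.600e-02 -2.000e-03  2.543e+00] at [0.5528 0.0297 0.1735] time 4.22 F [ 0.4  0.9 -3.2] grip 48.4
```

View pics/w3.png

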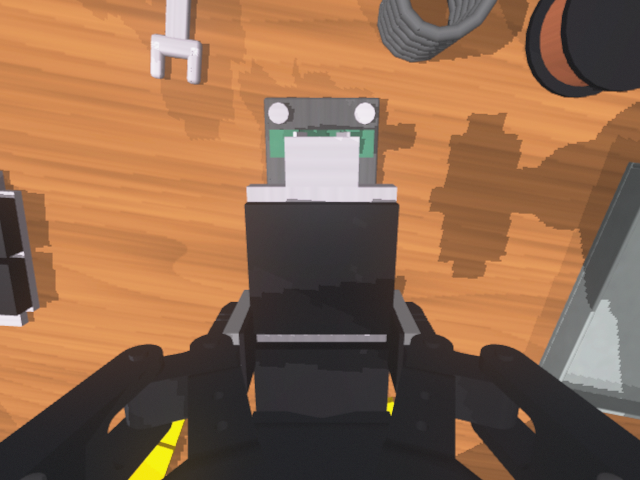

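The worn pad is out and held level: the groove is between the fingers at row 338 and the ear is at (321,160). Next I carry it to the tray.

```bash
python3 -m creep '[{"wx":0,"wy":0,"wz":2.5,"tx":7.8,"ty":1.9,"tz":0.1,"gripper":40},{"wx":0,"wy":0,"wz":2.5,"tx":7.8,"ty":1.9,"tz":0.1,"gripper":40},{"wx":0,"wy":0,"wz":2.5,"tx":7.8,"ty":1.9,"tz":0.1,"gripper":40},{"wx":0,"wy":0,"wz":2.5,"tx":7.8,"ty":1.9,"tz":0.1,"gripper":40},{"wx":0,"wy":0,"wz":2.5,"tx":7.8,"ty":1.9,"tz":0.1,"gripper":40},{"wx":0,"wy":0,"wz":2.5,"tx":7.8,"ty":1.9,"tz":0.1,"gripper":40},{"wx":0,"wy":0,"wz":2.5,"tx":7.8,"ty":1.9,"tz":0.1,"gripper":40},{"wx":0,"wy":0,"wz":2.5,"tx":7.8,"ty":1.9,"tz":0.1,"gripper":40},{"wx":0,"wy":0,"wz":2.5,"tx":7.8,"ty":1.9,"tz":0.1,"gripper":40},{"wx":0,"wy":0,"wz":2.5,"tx":7.8,"ty":1.9,"tz":0.1,"gripper":40},{"wx":0,"wy":0,"wz":2.5,"tx":7.8,"ty":1.9,"tz":0.1,"gripper":40},{"wx":0,"wy":0,"wz":2.5,"tx":7.8,"ty":1.9,"tz":0.1,"gripper":40}]'
python3 - <<'E'
from h import *
units((.53,-.29,.003),-93.2)
s=snapshot("wrist");cv2.imwrite("pics/w4.png",s["pixels"])
E
```

```text
time: 5.27
tool_pos: [0.5288, -0.2894, 0.167]
orientation: [-0.0, -0.689, 0.725, 0.001]
wrist_force: [-0.2, 0.4, -3.2]
gripper_width: 0.567
t [ 0.018 -0.036  4.101] w [0.016 0.011 0.055] at [ 0.5288 -0.2894  0.167 ] time 5.27 F [-0.2  0.4 -3.2] grip 48.4
```

View pics/w4.png

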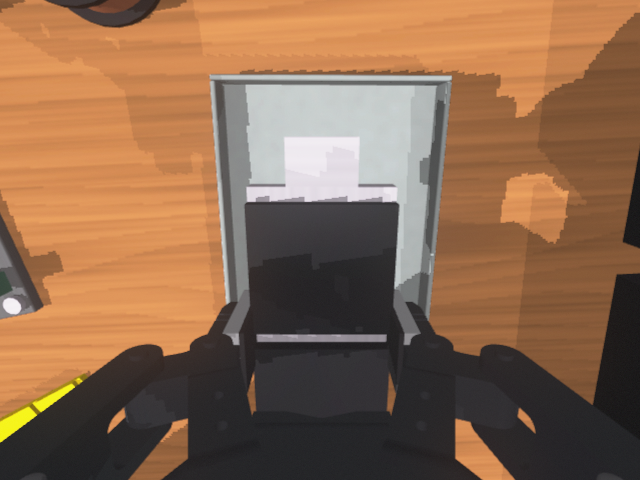

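The pad hangs centred over the tray, whose walls show at columns 213–450. Lowering it now.

```bash
python3 -m creep '[{"wx":0,"wy":0,"wz":0,"tx":0,"ty":0,"tz":1,"gripper":40},{"wx":0,"wy":0,"wz":0,"tx":0,"ty":0,"tz":2,"gripper":40},{"wx":0,"wy":0,"wz":0,"tx":0,"ty":0,"tz":3,"gripper":40},{"wx":0,"wy":0,"wz":0,"tx":0,"ty":0,"tz":3.6,"gripper":40},{"wx":0,"wy":0,"wz":0,"tx":0,"ty":0,"tz":3.9,"gripper":40},{"wx":0,"wy":0,"wz":0,"tx":0,"ty":0,"tz":4.05,"gripper":40},{"wx":0,"wy":0,"wz":0,"tx":0,"ty":0,"tz":4.05,"gripper":40},{"wx":0,"wy":0,"wz":0,"tx":0,"ty":0,"tz":4.05,"gripper":40}]'; python3 -c "
from h import *
units((.53,-.29,.003),-93.2)"
```

```text
time: 5.98
tool_pos: [0.5299, -0.2909, 0.0073]
orientation: [0.0, -0.689, 0.725, -0.001]
wrist_force: [-0.6, -0.2, -2.4]
gripper_width: 0.569
t [-0.023 -0.001  0.107] w [-0.021 -0.012  0.047] at [ 0.5299 -0.2909  0.0073] time 5.98 F [-0.6 -0.2 -2.4] grip 48.6
```

```bash
python3 -m creep '[{"wx":0,"wy":0,"wz":0,"tx":0,"ty":0,"tz":0.03,"gripper":40},{"wx":0,"wy":0,"wz":0,"tx":0,"ty":0,"tz":0.06,"gripper":40},{"wx":0,"wy":0,"wz":0,"tx":0,"ty":0,"tz":0.06,"gripper":40},{"wx":0,"wy":0,"wz":0,"tx":0,"ty":0,"tz":0.06,"gripper":40}]'
```

```text
time: 6.32
tool_pos: [0.5292, -0.2908, 0.004]
orientation: [0.0, -0.688, 0.725, -0.0]
wrist_force: [-0.7, -0.5, -2.9]
gripper_width: 0.567
```

```bash
python3 -m creep '[{"wx":0,"wy":0,"wz":0,"tx":0,"ty":0,"tz":0.03,"gripper":40},{"wx":0,"wy":0,"wz":0,"tx":0,"ty":0,"tz":0.06,"gripper":40},{"wx":0,"wy":0,"wz":0,"tx":0,"ty":0,"tz":0.06,"gripper":40},{"wx":0,"wy":0,"wz":0,"tx":0,"ty":0,"tz":0.06,"gripper":40}]'
```

```text
time: 6.65
tool_pos: [0.5291, -0.2908, 0.0015]
orientation: [0.0, -0.688, 0.725, -0.0]
wrist_force: [-3.1, 0.4, 6.1]
gripper_width: 0.563
```

Light contact: the fingertips have reached the tray floor. I'll lift them 1 mm and open slowly.

```bash
python3 -m creep '[{"wx":0,"wy":0,"wz":0,"tx":0,"ty":0,"tz":-0.03,"gripper":48},{"wx":0,"wy":0,"wz":0,"tx":0,"ty":0,"tz":-0.03,"gripper":54},{"wx":0,"wy":0,"wz":0,"tx":0,"ty":0,"tz":-0.03,"gripper":62},{"wx":0,"wy":0,"wz":0,"tx":0,"ty":0,"tz":-0.03,"gripper":72},{"wx":0,"wy":0,"wz":0,"tx":0,"ty":0,"tz":-0.03,"gripper":80},{"wx":0,"wy":0,"wz":0,"tx":0,"ty":0,"tz":-0.03,"gripper":80},{"wx":0,"wy":0,"wz":0,"tx":0,"ty":0,"tz":-1,"gripper":80},{"wx":0,"wy":0,"wz":0,"tx":0,"ty":0,"tz":-2,"gripper":80},{"wx":0,"wy":0,"wz":0,"tx":0,"ty":0,"tz":-3,"gripper":80},{"wx":0,"wy":0,"wz":0,"tx":0,"ty":0,"tz":-4,"gripper":80},{"wx":0,"wy":0,"wz":0,"tx":0,"ty":0,"tz":-4.5,"gripper":80},{"wx":0,"wy":0,"wz":0,"tx":0,"ty":0,"tz":-4.5,"gripper":80}]'
python3 - <<'E'
from h import *
units((.46,.30,.20),-84)
s=snapshot("wrist");cv2.imwrite("pics/w5.png",s["pixels"])
E
```

```text
time: 7.65
tool_pos: [0.5308, -0.2918, 0.1864]
orientation: [0.001, -0.688, 0.725, -0.004]
wrist_force: [0.4, 0.1, 0.3]
gripper_width: 0.935
t [-14.681   2.536  -0.421] w [-0.079 -0.055 -1.797] at [ 0.5308 -0.2918  0.1864] time 7.65 F [0.4 0.1 0.3] grip 79.9
```

View pics/w5.png

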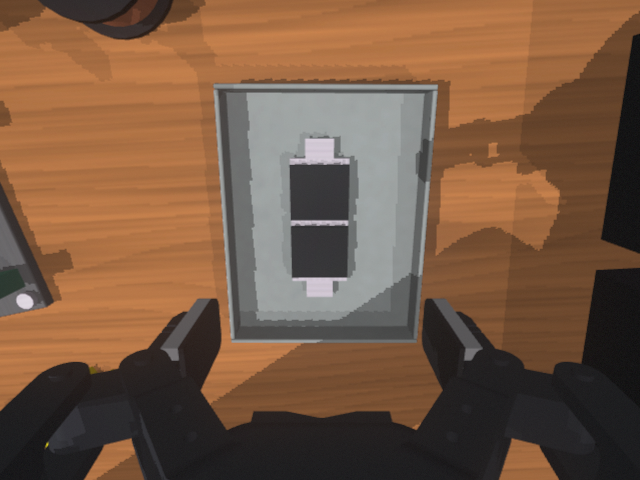

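The worn pad lies flat and centred in the tray at (320,220), released. Now I move on to the new pad.

```bash
python3 -m creep '[{"wx":-0.05,"wy":-0.05,"wz":-1.8,"tx":-14.6,"ty":2.5,"tz":-0.4,"gripper":85},{"wx":-0.05,"wy":-0.05,"wz":-1.8,"tx":-14.6,"ty":2.5,"tz":-0.4,"gripper":85},{"wx":-0.05,"wy":-0.05,"wz":-1.8,"tx":-14.6,"ty":2.5,"tz":-0.4,"gripper":85},{"wx":-0.05,"wy":-0.05,"wz":-1.8,"tx":-14.6,"ty":2.5,"tz":-0.4,"gripper":85},{"wx":-0.05,"wy":-0.05,"wz":-1.8,"tx":-14.6,"ty":2.5,"tz":-0.4,"gripper":85},{"wx":-0.05,"wy":-0.05,"wz":-1.8,"tx":-14.6,"ty":2.5,"tz":-0.4,"gripper":85},{"wx":-0.05,"wy":-0.05,"wz":-1.8,"tx":-14.6,"ty":2.5,"tz":-0.4,"gripper":85},{"wx":-0.05,"wy":-0.05,"wz":-1.8,"tx":-14.6,"ty":2.5,"tz":-0.4,"gripper":85},{"wx":-0.05,"wy":-0.05,"wz":-1.8,"tx":-14.6,"ty":2.5,"tz":-0.4,"gripper":85},{"wx":-0.05,"wy":-0.05,"wz":-1.8,"tx":-14.6,"ty":2.5,"tz":-0.4,"gripper":85},{"wx":-0.05,"wy":-0.05,"wz":-1.8,"tx":-14.6,"ty":2.5,"tz":-0.4,"gripper":85},{"wx":-0.05,"wy":-0.05,"wz":-1.8,"tx":-14.6,"ty":2.5,"tz":-0.4,"gripper":85}]'
python3 -c "
from h import *
units((.46,.30,.20),-84)"
```

```text
time: 8.7
tool_pos: [0.4691, 0.2075, 0.1932]
orientation: [0.001, 0.743, -0.669, -0.004]
wrist_force: [0.7, 0.4, 0.5]
gripper_width: 0.996
t [-2.323 -0.015 -0.161] w [0.071 0.048 0.002] at [0.4691 0.2075 0.1932] time 8.7 F [0.7 0.4 0.5] grip 85.1
```

```bash
python3 -m creep '[{"wx":0.07,"wy":0.05,"wz":0,"tx":-2.3,"ty":0,"tz":-0.15,"gripper":85},{"wx":0.07,"wy":0.05,"wz":0,"tx":-2.3,"ty":0,"tz":-0.15,"gripper":85},{"wx":0.07,"wy":0.05,"wz":0,"tx":-2.3,"ty":0,"tz":-0.15,"gripper":85},{"wx":0.07,"wy":0.05,"wz":0,"tx":-2.3,"ty":0,"tz":-0.15,"gripper":85},{"wx":0.07,"wy":0.05,"wz":0,"tx":-2.3,"ty":0,"tz":-0.15,"gripper":85},{"wx":0.07,"wy":0.05,"wz":0,"tx":-2.3,"ty":0,"tz":-0.15,"gripper":85},{"wx":0.07,"wy":0.05,"wz":0,"tx":-2.3,"ty":0,"tz":-0.15,"gripper":85}]'
python3 - <<'E'
from h import *
units((.46,.30,.20),-84)
s=snapshot("wrist");cv2.imwrite("pics/w6.png",s["pixels"])
E
```

```text
time: 9.28
tool_pos: [0.461, 0.2958, 0.2005]
orientation: [-0.0, 0.743, -0.67, 0.0]
wrist_force: [-0.1, -1.0, 0.0]
gripper_width: 0.995
t [-0.108  0.013  0.012] w [-0.014 -0.002 -0.017] at [0.461  0.2958 0.2005] time 9.28 F [-0.1 -1.   0. ] grip 85.0
```

View pics/w6.png

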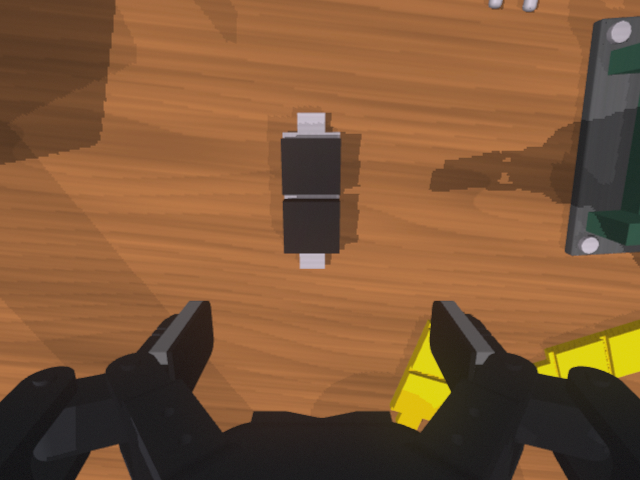

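The new pad's lining is at (282–340, 137–253) with its groove at row 197. The yellow part, at (420,385), lies near the right finger, so I need to check clearance there.

```bash
python3 - <<'E'
from h import *
st=get_state();s=snapshot("wrist");im=s["pixels"];g=cv2.cvtColor(im,cv2.COLOR_BGR2GRAY)
m=(g<65).astype(np.uint8)*255
L=[]
for r in list(range(143,192))+list(range(203,250)):
    q=np.nonzero(g[r,270:355]<62)[0]+270; L.append((q.min()-.5,r,q.max()+.5))
L=np.array(L);mid=(L[:,0]+L[:,2])/2
P=ray(s,np.c_[mid,L[:,1]],.026,st);k=np.polyfit(P[:,0],P[:,1],1);print("yaw",np.degrees(np.arctan(k[0])))
a=ray(s,L[:,:2],.026,st);b=ray(s,L[:,[2,1]],.026,st);print("width",np.median(np.linalg.norm(a-b,axis=1)))
e=ray(s,[(311,137),(311,253.3)],.026,st);print(e,np.linalg.norm(e[0]-e[1]));x=e[:,0].mean();print("ends c",x,np.polyval(k,x))
gr=ray(s,[(311,197.5)],.026,st);print("groove",gr,np.polyval(k,gr[0,0]))
# ear ends at z=.008
er=ray(s,[(311,113),(312,268.5)],.008,st);print("ears",er,er.mean(0),np.linalg.norm(er[0]-er[1]))
hsv=cv2.cvtColor(im,cv2.COLOR_BGR2HSV);y=(abs(hsv[...,0].astype(int)-28)<5)&(hsv[...,1]>200)&(hsv[...,2]>150);y[:300]=0
ys,xs=np.nonzero(y[:, :430]);i=ys.argmin();print("yellow",xs[i],ys[i],ray(s,[(xs[i],ys[i])],.013,st))
t=snapshot("top");h2=cv2.cvtColor(t["pixels"],cv2.COLOR_BGR2HSV);y=((abs(h2[...,0].astype(int)-28)<5)&(h2[...,1]>200)&(h2[...,2]>120)).astype(np.uint8)
y[:, :150]=0
for c in cv2.findContours(y,0,2)[0]:
    if cv2.contourArea(c)>300: p=ray(t,c[:,0],.013);print(p.min(0),p.max(0),rect(p))
E
```

```text
yaw 5.8760847236962785
width 0.049293706453726584
[[0.52798499 0.31057063 0.026     ]
 [0.4275266  0.30089527 0.026     ]] 0.1009232407199695
ends c 0.47775579569900384 0.30558273934525
groove [[0.47792757 0.3057495  0.026     ]] 0.3056004177987615
ears [[0.54749681 0.31291686 0.008     ]
 [0.40637791 0.29835749 0.008     ]] [0.47693736 0.30563717 0.008     ] 0.14186796161336127
yellow 428 322 [[0.36392378 0.17856108 0.013     ]]
[0.2332636  0.12733198 0.013     ] [0.37529115 0.1970344  0.013     ] (array([0.30383881, 0.16261072]), [np.float32(51.63478), np.float32(141.8978)], np.float32(167.6286))
[ 0.29784467 -0.07878027  0.013     ] [0.38846039 0.05485624 0.013     ] (array([ 0.34286865, -0.01236642]), [np.float32(50.82784), np.float32(141.84814)], np.float32(116.34764))
```

```bash
python3 -c "
from h import *
units((.4778,.3056,.003),-84.1)"
```

```text
t [-0.188 -0.43   4.949] w [-0.023  0.003  0.006] at [0.4611 0.2963 0.2009] time 9.43 F [ 0.4 -0.7 -1.1] grip 85.2
```

```bash
python3 -m creep '[{"wx":0,"wy":0,"wz":0,"tx":-0.19,"ty":-0.43,"tz":1,"gripper":85},{"wx":0,"wy":0,"wz":0,"tx":-0.19,"ty":-0.43,"tz":2,"gripper":85},{"wx":0,"wy":0,"wz":0,"tx":-0.19,"ty":-0.43,"tz":3,"gripper":85},{"wx":0,"wy":0,"wz":0,"tx":-0.19,"ty":-0.43,"tz":4,"gripper":85},{"wx":0,"wy":0,"wz":0,"tx":-0.19,"ty":-0.43,"tz":4.6,"gripper":85},{"wx":0,"wy":0,"wz":0,"tx":-0.19,"ty":-0.43,"tz":4.85,"gripper":85},{"wx":0,"wy":0,"wz":0,"tx":-0.19,"ty":-0.43,"tz":4.9,"gripper":85},{"wx":0,"wy":0,"wz":0,"tx":-0.19,"ty":-0.43,"tz":4.9,"gripper":85}]'; python3 -c "
from h import *
units((.4778,.3056,.003),-84.1)"
```

```text
time: 10.1
tool_pos: [0.4781, 0.3067, 0.0056]
orientation: [-0.001, 0.743, -0.669, 0.001]
wrist_force: [-0.5, -0.6, -0.5]
gripper_width: 0.993
t [0.025 0.01  0.066] w [-0.031  0.006  0.017] at [0.4781 0.3067 0.0056] time 10.1 F [-0.5 -0.6 -0.5] grip 84.8
```

```bash
python3 -m creep '[{"wx":0,"wy":0,"wz":0,"tx":0.02,"ty":0,"tz":0.05,"gripper":70},{"wx":0,"wy":0,"wz":0,"tx":0.02,"ty":0,"tz":0.05,"gripper":60},{"wx":0,"wy":0,"wz":0,"tx":0.02,"ty":0,"tz":0.05,"gripper":50},{"wx":0,"wy":0,"wz":0,"tx":0.02,"ty":0,"tz":0.05,"gripper":40},{"wx":0,"wy":0,"wz":0,"tx":0.02,"ty":0,"tz":0.05,"gripper":40},{"wx":0,"wy":0,"wz":0,"tx":0.02,"ty":0,"tz":0.05,"gripper":40},{"wx":0,"wy":0,"wz":0,"tx":0.02,"ty":0,"tz":0.05,"gripper":40},{"wx":0,"wy":0,"wz":0,"tx":0.02,"ty":0,"tz":0.05,"gripper":40}]' 100; python3 -c "
from h import *
units((.4778,.3056,.14),-84.1)"
```

```text
time: 10.77
tool_pos: [0.4783, 0.3063, 0.0049]
orientation: [-0.002, 0.743, -0.669, 0.001]
wrist_force: [-3.7, -2.1, 13.2]
gripper_width: 0.559
t [ 1.100e-02  1.000e-03 -3.378e+00] w [-0.047  0.012  0.022] at [0.4783 0.3063 0.0049] time 10.77 F [-3.7 -2.1 13.2] grip 47.7
```

```bash
python3 -m creep '[{"wx":0,"wy":0,"wz":0,"tx":0,"ty":0,"tz":-0.2,"gripper":40},{"wx":0,"wy":0,"wz":0,"tx":0,"ty":0,"tz":-0.6,"gripper":40},{"wx":0,"wy":0,"wz":0,"tx":0,"ty":0,"tz":-1.2,"gripper":40},{"wx":0,"wy":0,"wz":0,"tx":0,"ty":0,"tz":-2,"gripper":40},{"wx":0,"wy":0,"wz":0,"tx":0,"ty":0,"tz":-3,"gripper":40},{"wx":0,"wy":0,"wz":0,"tx":0,"ty":0,"tz":-3.6,"gripper":40},{"wx":0,"wy":0,"wz":0,"tx":0,"ty":0,"tz":-3.8,"gripper":40},{"wx":0,"wy":0,"wz":0,"tx":0,"ty":0,"tz":-3.8,"gripper":40}]' 100
python3 - <<'E'
from h import *
units((.5525,.0293,.155),-80.5)
s=snapshot("wrist");cv2.imwrite("pics/w7.png",s["pixels"])
E
```

```text
time: 11.43
tool_pos: [0.4779, 0.3062, 0.1569]
orientation: [-0.003, 0.743, -0.669, 0.001]
wrist_force: [0.2, 0.6, -3.8]
gripper_width: 0.558
t [ 7.079 -1.13   0.043] w [-0.063  0.017 -0.697] at [0.4779 0.3062 0.1569] time 11.43 F [ 0.2  0.6 -3.8] grip 47.7
```

View pics/w7.png

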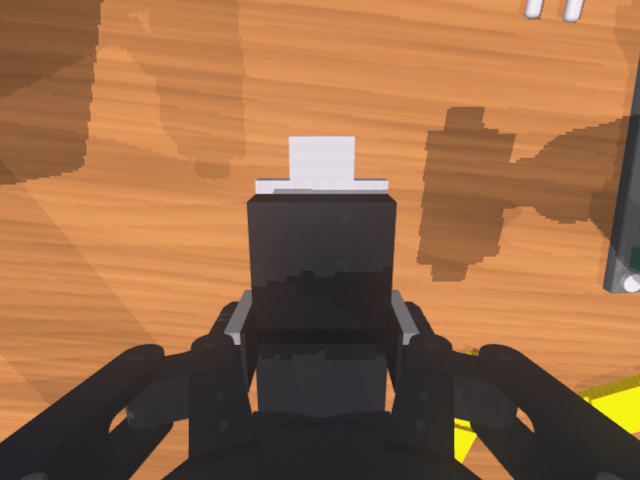

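```bash
python3 - <<'E'
from h import *
s=snapshot("wrist");H=np.array(s["hand_eye"])
def tz(uv,z):
    d=H[:3,:3]@np.array([(uv[0]-s["cx"])/s["fx"],(uv[1]-s["cy"])/s["fy"],1]);c=H[:3,3];return (c+d*(z-c[2])/d[2])*1000
print("new ear L,R",tz((289,137),-.003),tz((354,137),-.003))
print("new lining corners",tz((248,202),-.021),tz((396,202),-.021))
print("worn ear",tz((285,137),-.020),tz((358,137),-.020))
E
```

```text
new ear L,R [-11.10307192 -69.73450422  -3.        ] [ 12.46166977 -69.74639779  -3.        ]
new lining corners [-23.68028055 -49.17794097 -21.        ] [ 25.35489186 -49.19905489 -21.        ]
worn ear [-10.96278241 -69.91785065 -20.        ] [ 12.27243211 -69.9295779  -20.        ]
```

The pad is held squarely: the ear centre is 0.7 mm off in tool x and 1.3 mm in tool y, the same as the worn pad was. I'll return to the worn pad's grasp pose.

```bash
python3 -m creep '[{"wx":-0.04,"wy":0.02,"wz":-0.7,"tx":7.08,"ty":-1.13,"tz":0.05,"gripper":40},{"wx":-0.04,"wy":0.02,"wz":-0.7,"tx":7.08,"ty":-1.13,"tz":0.05,"gripper":40},{"wx":-0.04,"wy":0.02,"wz":-0.7,"tx":7.08,"ty":-1.13,"tz":0.05,"gripper":40},{"wx":-0.04,"wy":0.02,"wz":-0.7,"tx":7.08,"ty":-1.13,"tz":0.05,"gripper":40},{"wx":-0.04,"wy":0.02,"wz":-0.7,"tx":7.08,"ty":-1.13,"tz":0.05,"gripper":40},{"wx":-0.04,"wy":0.02,"wz":-0.7,"tx":7.08,"ty":-1.13,"tz":0.05,"gripper":40},{"wx":-0.04,"wy":0.02,"wz":-0.7,"tx":7.08,"ty":-1.13,"tz":0.05,"gripper":40},{"wx":-0.04,"wy":0.02,"wz":-0.7,"tx":7.08,"ty":-1.13,"tz":0.05,"gripper":40},{"wx":-0.04,"wy":0.02,"wz":-0.7,"tx":7.08,"ty":-1.13,"tz":0.05,"gripper":40},{"wx":-0.04,"wy":0.02,"wz":-0.7,"tx":7.08,"ty":-1.13,"tz":0.05,"gripper":40},{"wx":-0.04,"wy":0.02,"wz":-0.7,"tx":7.08,"ty":-1.13,"tz":0.05,"gripper":40}]'; python3 -c "
from h import *
units((.5528,.0296,.09),-80.5)"
```

```text
time: 12.45
tool_pos: [0.5511, 0.0298, 0.1519]
orientation: [0.002, 0.764, -0.646, -0.001]
wrist_force: [0.7, 0.6, -3.6]
gripper_width: 0.56
t [ 0.011 -0.045  1.546] w [ 0.04  -0.01   0.014] at [0.5511 0.0298 0.1519] time 12.45 F [ 0.7  0.6 -3.6] grip 47.8
```

```bash
python3 -m creep '[{"wx":0.03,"wy":-0.01,"wz":0,"tx":0.01,"ty":-0.03,"tz":0.6,"gripper":40},{"wx":0.03,"wy":-0.01,"wz":0,"tx":0.01,"ty":-0.03,"tz":1.2,"gripper":40},{"wx":0.03,"wy":-0.01,"wz":0,"tx":0.01,"ty":-0.03,"tz":1.6,"gripper":40},{"wx":0.03,"wy":-0.01,"wz":0,"tx":0.01,"ty":-0.03,"tz":1.6,"gripper":40},{"wx":0.03,"wy":-0.01,"wz":0,"tx":0.01,"ty":-0.03,"tz":1.6,"gripper":40},{"wx":0.03,"wy":-0.01,"wz":0,"tx":0.01,"ty":-0.03,"tz":1.6,"gripper":40}]'
python3 - <<'E'
from h import *
units((.5528,.0296,.05),-80.5)
s=snapshot("wrist");cv2.imwrite("pics/w8.png",s["pixels"])
s=snapshot("scene");cv2.imwrite("pics/s8.png",cv2.resize(s["pixels"][170:340,220:420],None,fx=4,fy=3.5*4/4,interpolation=2))
E
```

```text
time: 12.95
tool_pos: [0.5536, 0.0292, 0.0899]
orientation: [-0.001, 0.764, -0.646, 0.001]
wrist_force: [1.1, 0.2, -3.6]
gripper_width: 0.556
t [-0.013  0.02   0.998] w [-0.027 -0.009  0.014] at [0.5536 0.0292 0.0899] time 12.95 F [ 1.1  0.2 -3.6] grip 47.5
```

View pics/w8.png

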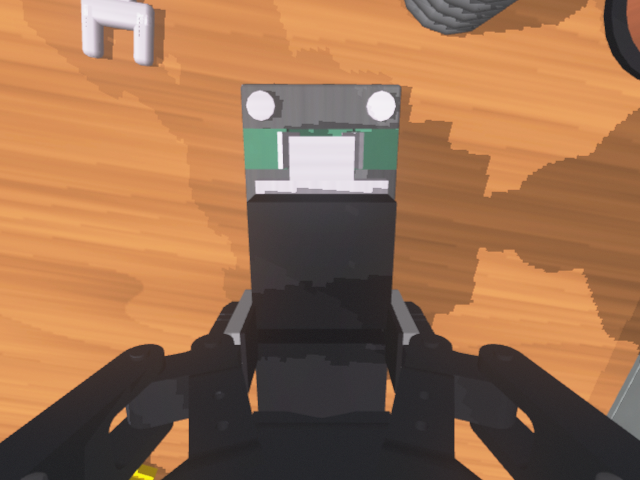

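View pics/s8.png

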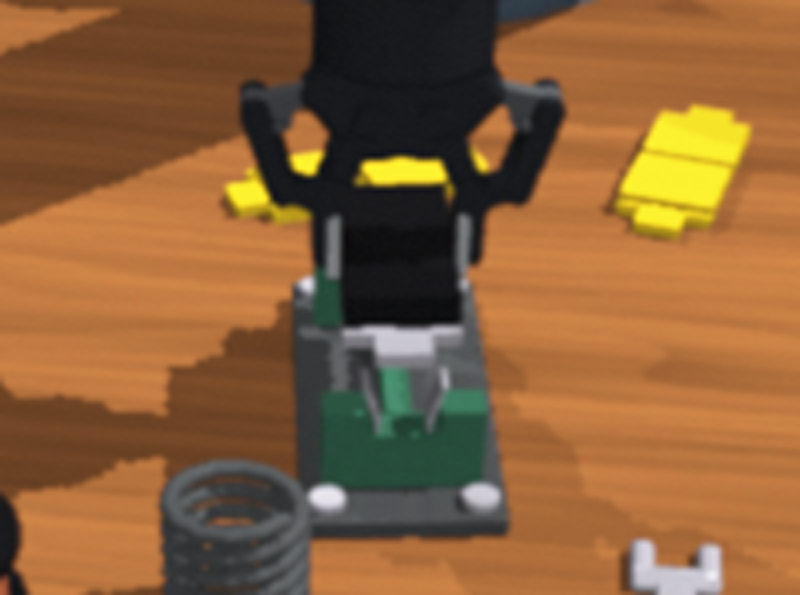

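The ear (columns 289–355) is centred between the posts (244–398) and the bolts (261 and 381). Lowering it into the clips.

```bash
python3 -m creep '[{"wx":-0.01,"wy":0,"wz":0.01,"tx":0,"ty":0.01,"tz":0.2,"gripper":40},{"wx":-0.01,"wy":0,"wz":0.01,"tx":0,"ty":0.01,"tz":0.4,"gripper":40},{"wx":-0.01,"wy":0,"wz":0.01,"tx":0,"ty":0.01,"tz":0.55,"gripper":40},{"wx":-0.01,"wy":0,"wz":0.01,"tx":0,"ty":0.01,"tz":0.65,"gripper":40},{"wx":-0.01,"wy":0,"wz":0.01,"tx":0,"ty":0.01,"tz":0.75,"gripper":40},{"wx":-0.01,"wy":0,"wz":0.01,"tx":0,"ty":0.01,"tz":0.8,"gripper":40},{"wx":-0.01,"wy":0,"wz":0.01,"tx":0,"ty":0.01,"tz":0.8,"gripper":40}]' 120; python3 -c "
from h import *
units((.5528,.0296,.05),-80.5)"
```

```text
time: 13.63
tool_pos: [0.5531, 0.0288, 0.0567]
orientation: [-0.0, 0.763, -0.646, 0.0]
wrist_force: [3.6, 4.2, -4.9]
gripper_width: 0.555
t [-0.02   0.005  0.166] w [-0.014 -0.002 -0.01 ] at [0.5531 0.0288 0.0567] time 13.63 F [ 3.6  4.2 -4.9] grip 47.4
```

```bash
python3 -m creep '[{"wx":0,"wy":0,"wz":0,"tx":-0.02,"ty":0,"tz":0.05,"gripper":40},{"wx":0,"wy":0,"wz":0,"tx":-0.02,"ty":0,"tz":0.1,"gripper":40},{"wx":0,"wy":0,"wz":0,"tx":-0.02,"ty":0,"tz":0.15,"gripper":40},{"wx":0,"wy":0,"wz":0,"tx":-0.02,"ty":0,"tz":0.18,"gripper":40},{"wx":0,"wy":0,"wz":0,"tx":-0.02,"ty":0,"tz":0.18,"gripper":40},{"wx":0,"wy":0,"wz":0,"tx":-0.02,"ty":0,"tz":0.18,"gripper":40}]' 120; python3 -c "
from h import *
units((.5528,.0296,.05),-80.5)"
```

```text
time: 14.13
tool_pos: [0.5532, 0.0293, 0.0501]
orientation: [-0.0, 0.763, -0.646, 0.001]
wrist_force: [2.1, 2.4, 4.4]
gripper_width: 0.551
t [-0.009  0.008  0.002] w [-0.019 -0.01  -0.008] at [0.5532 0.0293 0.0501] time 14.13 F [2.1 2.4 4.4] grip 47.0
```

Press further, in small steps, until the force shows the slot floor.

```bash
python3 -m creep '[{"wx":0,"wy":0,"wz":0,"tx":-0.01,"ty":0,"tz":0.04,"gripper":40},{"wx":0,"wy":0,"wz":0,"tx":-0.01,"ty":0,"tz":0.08,"gripper":40},{"wx":0,"wy":0,"wz":0,"tx":-0.01,"ty":0,"tz":0.08,"gripper":40},{"wx":0,"wy":0,"wz":0,"tx":-0.01,"ty":0,"tz":0.08,"gripper":40}]' 120; python3 -c "
from h import *
units((.5528,.0296,.05),-80.5)"
```

```text
time: 14.47
tool_pos: [0.5533, 0.0293, 0.0499]
orientation: [-0.0, 0.763, -0.646, 0.001]
wrist_force: [-15.8, -1.4, 44.6]
gripper_width: 0.556
t [-0.009  0.01  -0.003] w [-0.023 -0.017 -0.006] at [0.5533 0.0293 0.0499] time 14.47 F [-15.8  -1.4  44.6] grip 47.5
```

The floor is reached: 45 N with no further travel, at TCP z 0.050, the height expected for a seated pad. I'll relieve the load, open and rise.

```bash
python3 -m creep '[{"wx":0,"wy":0,"wz":0,"tx":0,"ty":0,"tz":-0.04,"gripper":40},{"wx":0,"wy":0,"wz":0,"tx":0,"ty":0,"tz":-0.06,"gripper":52},{"wx":0,"wy":0,"wz":0,"tx":0,"ty":0,"tz":-0.06,"gripper":62},{"wx":0,"wy":0,"wz":0,"tx":0,"ty":0,"tz":-0.06,"gripper":75},{"wx":0,"wy":0,"wz":0,"tx":0,"ty":0,"tz":-0.06,"gripper":85},{"wx":0,"wy":0,"wz":0,"tx":0,"ty":0,"tz":-0.06,"gripper":85},{"wx":0,"wy":0,"wz":0,"tx":0,"ty":0,"tz":-0.06,"gripper":85},{"wx":0,"wy":0,"wz":0,"tx":0,"ty":0,"tz":-1,"gripper":85},{"wx":0,"wy":0,"wz":0,"tx":0,"ty":0,"tz":-2,"gripper":85},{"wx":0,"wy":0,"wz":0,"tx":0,"ty":0,"tz":-3,"gripper":85},{"wx":0,"wy":0,"wz":0,"tx":0,"ty":0,"tz":-3.8,"gripper":85},{"wx":0,"wy":0,"wz":0,"tx":0,"ty":0,"tz":-3.8,"gripper":85}]' 
python3 - <<'E'
from h import *
units((.5528,.0296,.2),-80.5)
s=snapshot("wrist");cv2.imwrite("pics/w9.png",s["pixels"])
s=snapshot("scene");cv2.imwrite("pics/s9.png",cv2.resize(s["pixels"][200:340,240:420],None,fx=4,fy=4,interpolation=2))
E
```

```text
time: 15.47
tool_pos: [0.5551, 0.0297, 0.205]
orientation: [-0.003, 0.763, -0.646, 0.004]
wrist_force: [0.6, 0.2, -0.2]
gripper_width: 0.994
t [-0.007  0.059  0.125] w [-0.114 -0.029 -0.006] at [0.5551 0.0297 0.205 ] time 15.47 F [ 0.6  0.2 -0.2] grip 84.9
```

View pics/w9.png

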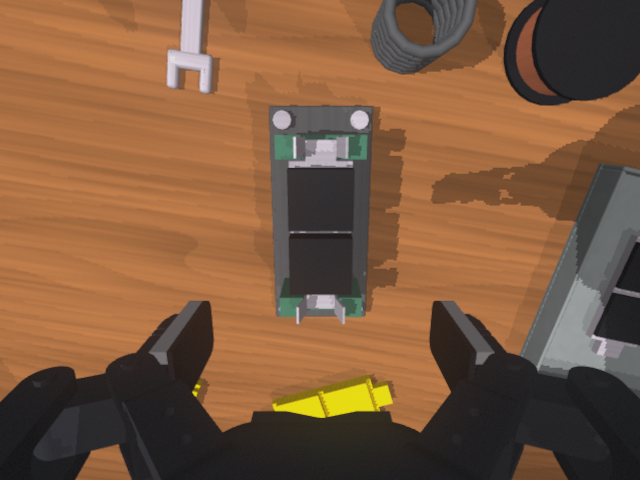

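View pics/s9.png

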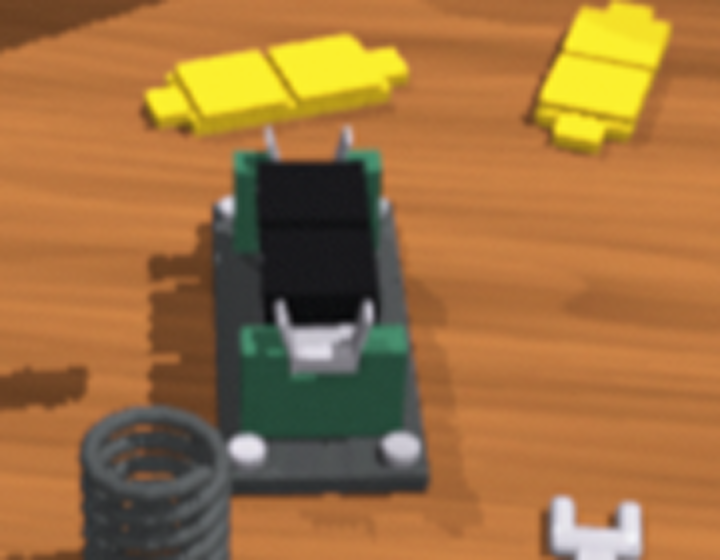

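From both views the pad looks seated and level: lining up, ears down between the clips, front ear bottom at scene row ≈292.5 just as the worn one was. I'll confirm by touching the lining at each end with the shut fingers. A seated pad puts it at z ≈ 0.071.

```bash
python3 -m creep '[{"wx":-0.1,"wy":0,"wz":0,"tx":0,"ty":1.06,"tz":0.5,"gripper":0},{"wx":-0.1,"wy":0,"wz":0,"tx":0,"ty":1.06,"tz":1.5,"gripper":0},{"wx":-0.1,"wy":0,"wz":0,"tx":0,"ty":1.06,"tz":2.3,"gripper":0},{"wx":-0.1,"wy":0,"wz":0,"tx":0,"ty":1.06,"tz":2.8,"gripper":0},{"wx":-0.1,"wy":0,"wz":0,"tx":0,"ty":1.06,"tz":2.8,"gripper":0},{"wx":-0.1,"wy":0,"wz":0,"tx":0,"ty":1.06,"tz":2.8,"gripper":0},{"wx":-0.1,"wy":0,"wz":0,"tx":0,"ty":1.06,"tz":2.8,"gripper":0},{"wx":-0.1,"wy":0,"wz":0,"tx":0,"ty":1.06,"tz":2.8,"gripper":0}]' 40; python3 -c "
from h import *
units((.5133,.023,.071),-80.5)"
```

```text
time: 16.23
tool_pos: [0.5114, 0.0227, 0.0877]
orientation: [0.003, 0.763, -0.646, -0.002]
wrist_force: [1.1, -0.2, 0.0]
gripper_width: 0.001
t [ 0.    -0.05   0.417] w [ 0.076 -0.011 -0.007] at [0.5114 0.0227 0.0877] time 16.23 F [ 1.1 -0.2  0. ] grip 0.1
```

```bash
python3 -m creep '[{"wx":0.05,"wy":0,"wz":0,"tx":0,"ty":0,"tz":0.15,"gripper":0},{"wx":0.05,"wy":0,"wz":0,"tx":0,"ty":0,"tz":0.25,"gripper":0},{"wx":0.05,"wy":0,"wz":0,"tx":0,"ty":0,"tz":0.33,"gripper":0},{"wx":0.05,"wy":0,"wz":0,"tx":0,"ty":0,"tz":0.38,"gripper":0},{"wx":0.05,"wy":0,"wz":0,"tx":0,"ty":0,"tz":0.38,"gripper":0}]'
```

```text
time: 16.65
tool_pos: [0.5105, 0.0227, 0.0712]
orientation: [0.002, 0.763, -0.646, -0.001]
wrist_force: [-1.1, -0.4, 0.2]
gripper_width: -0.002
```

```bash
python3 -m creep '[{"wx":0,"wy":0,"wz":0,"tx":0,"ty":0,"tz":0.03,"gripper":0},{"wx":0,"wy":0,"wz":0,"tx":0,"ty":0,"tz":0.06,"gripper":0},{"wx":0,"wy":0,"wz":0,"tx":0,"ty":0,"tz":0.06,"gripper":0}]'
```

```text
time: 16.9
tool_pos: [0.5107, 0.0227, 0.0709]
orientation: [0.002, 0.763, -0.646, -0.001]
wrist_force: [-11.8, -0.1, 30.3]
gripper_width: 0.0
```

The −x end touches at z 0.071, as it should, and holds firm at 30 N. Now the +x end.

```bash
python3 -m creep '[{"wx":0.05,"wy":0,"wz":0,"tx":0,"ty":0,"tz":-0.5,"gripper":0},{"wx":0.05,"wy":0,"wz":0,"tx":0,"ty":0,"tz":-0.6,"gripper":0},{"wx":0.05,"wy":0,"wz":0,"tx":0,"ty":-1,"tz":-0.6,"gripper":0},{"wx":0.05,"wy":0,"wz":0,"tx":0,"ty":-2,"tz":-0.6,"gripper":0},{"wx":0.05,"wy":0,"wz":0,"tx":0,"ty":-2,"tz":-0.6,"gripper":0},{"wx":0.05,"wy":0,"wz":0,"tx":0,"ty":-2,"tz":-0.4,"gripper":0},{"wx":0.05,"wy":0,"wz":0,"tx":0,"ty":-2,"tz":-0.2,"gripper":0},{"wx":0.05,"wy":0,"wz":0,"tx":0,"ty":-2,"tz":-0.1,"gripper":0},{"wx":0.05,"wy":0,"wz":0,"tx":0,"ty":-2,"tz":-0.07,"gripper":0},{"wx":0.05,"wy":0,"wz":0,"tx":0,"ty":-2,"tz":-0.07,"gripper":0}]'
```

```text
time: 17.73
tool_pos: [0.588, 0.0357, 0.0711]
orientation: [0.001, 0.763, -0.646, -0.001]
wrist_force: [-3.2, 0.9, 3.9]
gripper_width: 0.002
```

```bash
python3 -m creep '[{"wx":0,"wy":0,"wz":0,"tx":0,"ty":0,"tz":0.03,"gripper":0},{"wx":0,"wy":0,"wz":0,"tx":0,"ty":0,"tz":0.05,"gripper":0},{"wx":0,"wy":0,"wz":0,"tx":0,"ty":0,"tz":0.05,"gripper":0}]'
```

```text
time: 17.98
tool_pos: [0.5881, 0.0357, 0.0709]
orientation: [0.001, 0.763, -0.646, -0.0]
wrist_force: [-10.8, -0.1, 26.2]
gripper_width: 0.002
```

Both ends are at z 0.071, so the pad is level and fully home. I'll rise and take a last look.

```bash
python3 -m creep '[{"wx":0,"wy":0,"wz":0,"tx":0,"ty":0,"tz":-0.5,"gripper":0},{"wx":0,"wy":0,"wz":0,"tx":0,"ty":0.5,"tz":-1.5,"gripper":40},{"wx":0,"wy":0,"wz":0,"tx":0,"ty":1,"tz":-2.5,"gripper":85},{"wx":0,"wy":0,"wz":0,"tx":0,"ty":1,"tz":-3.3,"gripper":85},{"wx":0,"wy":0,"wz":0,"tx":0,"ty":1,"tz":-3.3,"gripper":85},{"wx":0,"wy":0,"wz":0,"tx":0,"ty":1,"tz":-3.3,"gripper":85},{"wx":0,"wy":0,"wz":0,"tx":0,"ty":1,"tz":-3.3,"gripper":85},{"wx":0,"wy":0,"wz":0,"tx":0,"ty":1,"tz":-3.3,"gripper":85}]'
python3 - <<'E'
from h import *
st=get_state();s=snapshot("wrist");g=cv2.cvtColor(s["pixels"],cv2.COLOR_BGR2GRAY);cv2.imwrite("pics/w10.png",s["pixels"])
P=proj(s,[(.5528,.0296,.071)],st)[0].astype(int);print("centre px",P)
L=[]
for r in list(range(P[1]-45,P[1]-12))+list(range(P[1]+10,P[1]+40)):
    q=np.nonzero(g[r,P[0]-45:P[0]+45]<60)[0]+P[0]-45; L.append(((q.min()+q.max())/2,r,q.max()-q.min()+1))
L=np.array(L);W=ray(s,L[:,:2],.071,st);k=np.polyfit(W[:,0],W[:,1],1);print("yaw",np.degrees(np.arctan(k[0])),"y at .5525",np.polyval(k,.5525),"w px",L[:,2].min(),L[:,2].max())
cv2.imwrite("pics/t10.png",snapshot("top")["pixels"])
E
```

```text
time: 18.65
tool_pos: [0.5491, 0.0293, 0.1997]
orientation: [0.001, 0.763, -0.646, -0.001]
wrist_force: [0.5, -0.0, 1.0]
gripper_width: 0.979
centre px [320 225]
yaw 9.413631531991072 y at .5525 0.028692459108993443 w px 64.0 68.0
```

View pics/w10.png

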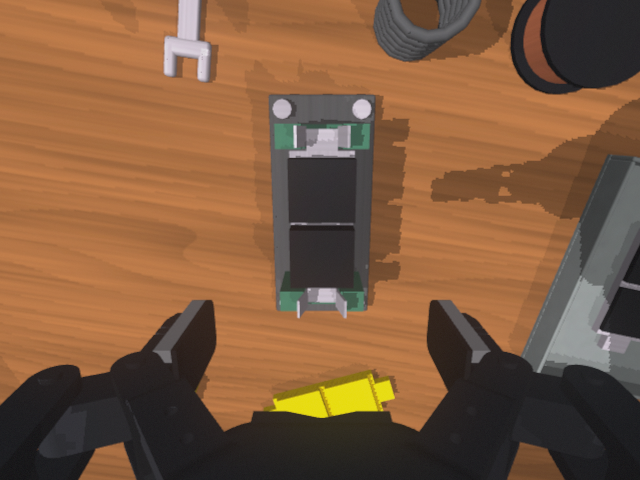

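View pics/t10.png

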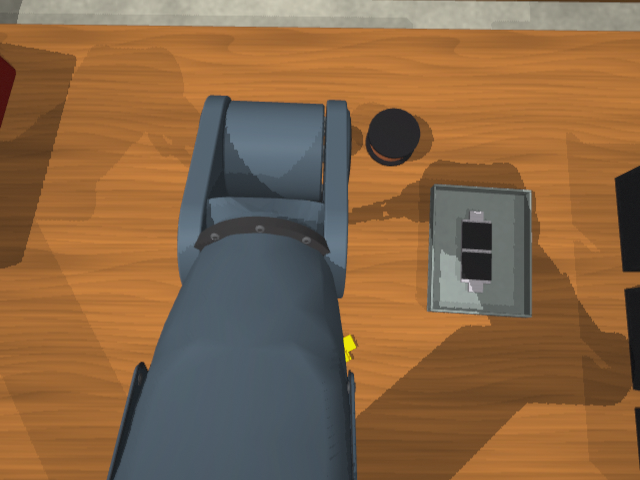

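The new pad sits in line: centre at (321,224), yaw 9.4° against the bracket's 9.5°, y 28.7 mm. The worn pad lies flat in the tray at (477,250), and the fingers are clear of everything.

```bash
python3 -c "
from rig import job_done
print(job_done())"
```

```text
the job is handed in; nothing more can be done
None
```

The brake pad is changed and I handed the job in at about 18.8 s of the 64 s allowed; no verdict was reported. The worn pad was drawn out of the clips and laid in the tray. The new pad was slid in lining up, pressed home at about 45 N until it stopped moving, and released.

**New pad:** touched with the shut fingers, both ends of its lining were at z ≈ 0.071 m, the height of a fully seated pad, and held firm at 26–30 N. The last wrist picture gave yaw 9.4° against the bracket's 9.5°, and put the pad within about 1 mm of the seat line across.

**Rest of the scene:** the worn pad showed flat and centred in the tray, and the gripper was open and clear. The spool looked unmoved in the last top view. I never went near the spring or spanner; the last wrist view shows only part of each, and neither was measured again.

No check failed, though the measurements of the bracket's centre differed by 1–2 mm, within calibration. One call was refused for missing keys before anything moved, and the worn pad dropped the last few millimetres onto the tray floor because the fingertips reach below it.

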